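# Seat a sample cell in the self-centring nest of a haze meter

### The arm

A 6-joint arm with a two-finger parallel gripper is mounted at the origin on the work surface. World frame = base frame: x ahead of the robot, y to its left, z up, the work surface at z = 0. Lengths are in mm, angles in rad, forces in N, time in s.
With the tool pointing down it reaches from about 350 to 975 mm from the base axis. Payload 7.1 kg.
Tool frame: the origin (TCP) lies between the finger pads; the fingertips stand 19 mm ahead of it and the grasp point (between the pads) is the TCP; z points along the fingers, y is the line along which they close (so a half turn about z gives the same grasp; the last joint's range is limited). The gripper opens to 88 mm and grips with 3 to 60 N. Pads are 20 mm wide; open, the fingers measure 115 mm over their backs; the gripper's body (75 mm by 178 mm) begins 61 mm behind the grasp point.
Start: joints at [1.243, 0.423, 1.63, -0, 1.089, -0.019], TCP at [189.915, 595.43, 220.775] pointing down, gripper open.
Joint ranges: [-3, 3], [-0.9, 2.11], [0.09, 2.58], [-1.31, 4.45], [0.11, 2.69], [-2.54, 2.54]. Speed limits (rad/s): [2.39, 2.39, 3.01, 3.14, 3.14, 3.14].

### API

Orientations are given as a rotation vector (axis times angle).
In Python, from workcell import ctrl gives the robot as it stands.
- The arm moves only by the tool arm_command, never from a script. Its argument "series" is a list of rows, each an object with "linear": the shift along the tool's x, y, z in m, a list of three; "turn": the turn about the tool's z in rad. A call has 1 to 10 rows; each row shifts and turns the commanded pose from where the row before left it, along the tool's axes as they then stand; what a row does not reach is not made up. A row lasts 1/10 s, in which the tool goes at most 50 mm and 8.59 degrees, less where a joint would pass 70% of its speed; a pose out of reach is approached as far as the arm can. A call with a gripper value outside its range is refused whole. "jaw" is the opening, from -1 (shut) to 1 (fully open), set as the call begins (left out, the last holds). The fingers move at their own pace and stop on an object; the grip force is fixed at half the most. Time passes only in rows, so rows that do not move let the fingers close. It gives the time, the measured TCP pose, the force, the opening and the grip force at its end, in the units of the state.
- ctrl.get_obs(): the state, without advancing time (a new reading comes with each control period).
- ctrl.get_image(name): name is "scene" or "top"; returns a dict with "frame" (400x640x3 uint8, blue, green, red), "fx", "fy", "cx", "cy" (pixels), "rvec" (rotation vector, rad) and "tvec" (3), from world to camera coordinates, as OpenCV has them. Camera axes: x right, y down, z forward; pixel columns grow to the right and rows downward; lengths in mm; the calibration is good to about 2 mm. A picture is of the moment at which its call begins. There is no depth.
- ctrl.close_job(): hands the job in; it is judged then, once.
The state is a dict: "t": time; "qpos": joint angles; "qvel": joint speeds; "joint_torque": joint torques, N m; "ee_pos": TCP position; "orientation": TCP orientation; "ft_force": force on the tool from outside, world axes, zero at the start; "moment": the same for the moment, N m; "width": finger opening in mm; "grasp_force": force on a finger pad.
Only numpy, scipy, OpenCV 4.12 (cv2) and the standard library are available. Lean on these libraries where they do the work, as an engineer would, in place of code of your own. Each camera call takes 0.05 s, during which the arm holds its last target. There are 200 camera calls.

### The job

Lift the red-capped amber sample cell onto the blue nest plate, set it down gently and upright in the open mouth of the white guides and let go of it. Then, with shut fingers behind it, slide it along between the guides into the black V head and press on, firmly and steadily, until the V head has gone all the way back to its end stop and you feel it hold for a moment at about 16 N; it is glass, so never press it harder than 25 N. Leave it standing there untouched, and leave the other things on the bench where they are.

Things in the scene. Friction and masses are not known exactly. Their poses are not given: they have to be found in the camera images.
- cell_center (a point): centre of the sample cell, half-way up: an upright amber glass cylinder 54 mm in diameter with a red cap 52 mm in diameter, 72 mm tall in all (36 mm above and below this point), about 0.24 kg (0.17 to 0.33), z axis up. It starts standing on the bench; pushed above its middle it may tip.
- cell: the same sample cell; origin at the centre of its underside, z up.
- nest: the nest: a fixed blue base plate 320 x 180 mm, 12 mm thick, origin at the centre of its underside on the bench, x = the direction to push (from the open mouth to the end stop), z up. The bare end of the plate, x = -160 to -85 mm, is the mouth. The rest is told at nest_mouth, nest_throat and nest_home.
- nest_mouth (a point): point on top of the nest plate in the middle of the mouth, where the cell is to be stood (110 mm before the nest's origin). From x = -85 mm of the nest two white guides, 16 mm tall (tops 28 mm above the bench) and 10 mm thick, converge from inner faces at y = +/-74 mm to y = +/-31 mm.
- nest_throat (a point): point on top of the plate, on the middle line, where the guides stop converging (12 mm past the nest's origin); they run on parallel, 62 mm apart, to x = 105 mm.
- nest_home (a point): on top of the plate, 60 mm past the nest's origin: middle of where the cell may end. A black V head (90 degrees, open to the mouth, 16 to 76 mm above the bench, 51 mm wide) on a piston, and a grey end stop behind it, are clamped anywhere in an unmeasured 20 mm range: the cell's centre meets the V at nest x = 40 to 60 mm and is home 10 mm further, found by feel.
- piston (a joint): how far the V head has been pushed back from its rest, in m: 0 at rest, 0.010 at its rubber end stop. It slides stiffly along the nest's +x (4 to 5 N, more when pushed fast: 0.1 N per mm/s; with the cell's own rubbing one feels 6 to 9 N), stays where it is left, and then meets the rubber end stop (about 5 N per mm, so it can read up to about 0.013 under load).
- jar_a: bystander: green glass jar with a white cap, same size as the cell, origin at the centre of its underside
- jar_b: bystander: clear glass jar with a white cap, same size as the cell, origin at the centre of its underside
- filter: bystander: small clear and white in-line filter lying down, 110 mm long, 42 mm in diameter, origin under its middle
There are look-alikes about, which are no part of the job. Of the things that look like the cell, the middle-sized one is meant.

How it is judged:
By the outcome, as a careful person would: the job done as asked, in the order asked, and still so for the second after the job is handed in, with the robot touching nothing.
It also fails if it takes over 64 s, if anything falls off the work surface, if the arm or the gripper's body presses on something with over 40 N, if the wrist force passes 120 N, or if a joint passes its speed limit or range.

## Working session

There is one attempt and no reset: what is moved stays moved. The work goes in short steps, Python scripts to look and compute and a tool call to move; the robot and the scene stay as the last step left them, time stands still between calls to the robot, and variables do not carry over. Pictures are saved under pics/ and viewed, at most 10 in all, crops included, and the job is handed in when it is done.

Besides the shell and the picture viewer there is one more tool, called after "Request:" by a JSON object that holds its "method" and its "body". arm_command: Moves the arm, as the interface text tells. Its arguments: {"type":"object","properties":{"series":{"type":"array"},"jaw":{"type":"number"}},"required":["series"]}

```bash
mkdir -p pics
cat > h.py <<'E'
import numpy as np, cv2
from workcell import ctrl
def snap(name,out):
    d=ctrl.get_image(name); cv2.imwrite(out,d["frame"]); np.save(out[:-4]+".npy",d,allow_pickle=True); return d
def load(out): return np.load(out[:-4]+".npy",allow_pickle=True).item()
def ray(d,u,v,z):
    R,_=cv2.Rodrigues(np.array(d["rvec"],float)); t=np.array(d["tvec"],float).ravel()
    c=-R.T@t; w=R.T@np.array([(u-d["cx"])/d["fx"],(v-d["cy"])/d["fy"],1.])
    return c+w*(z-c[2])/w[2]
def proj(d,P):
    K=np.array([[d["fx"],0,d["cx"]],[0,d["fy"],d["cy"]],[0,0,1.]])
    return cv2.projectPoints(np.array(P,float).reshape(-1,1,3),np.array(d["rvec"],float),np.array(d["tvec"],float),K,None)[0].reshape(-1,2)
E
python3 - <<'E'
from h import *
for n in("scene","top"):
    d=snap(n,f"pics/{n}1.png"); R,_=cv2.Rodrigues(np.array(d["rvec"],float)); print(n,d["fx"],(-R.T@np.array(d["tvec"]).ravel()).round())
o=ctrl.get_obs(); print(o)
E
```

```text
scene 366.81836082042355 [968. 380. 473.]
top 476.60132904102636 [406. -76. 983.]
{'t': 0.1, 'qpos': array([ 1.24297213e+00,  4.23733443e-01,  1.63062876e+00, -1.77494789e-05,
        1.08860169e+00, -1.90004605e-02]), 'qvel': array([ 0.00053667, -0.00282492, -0.00277879,  0.00048963,  0.00038344,
        0.00049236]), 'joint_torque': array([ 1.04438370e-04, -5.45614922e+01, -2.74322033e+01,  6.45360583e-02,
        1.87992799e-02, -2.28662401e-05]), 'ee_pos': array([189.77561296, 594.94983143, 220.09281254]), 'orientation': array([-4.83126872e-01, -3.10399727e+00,  2.12574408e-03]), 'ft_force': array([ 0.43335873, -0.42037234,  0.67693955]), 'moment': array([0.00951127, 0.00075682, 0.00498243]), 'grasp_force': 0.0, 'width': 88.08207024181756}
```

View pics/scene1.png

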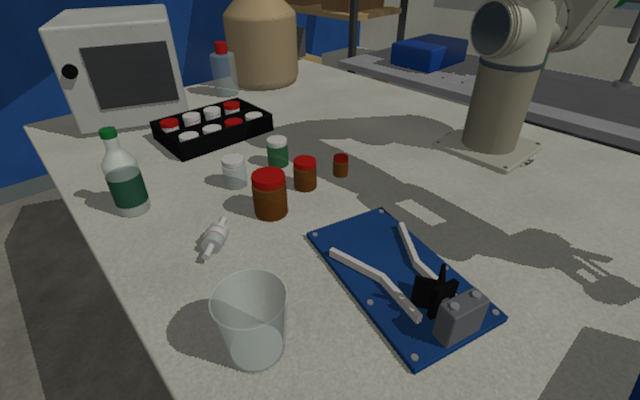

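View pics/top1.png

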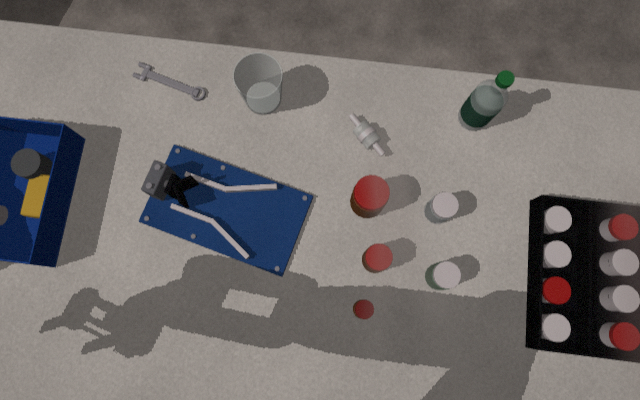

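Top view, look-alikes: large red cap (371,193), medium (377,257), small (363,309), plus red caps in the rack. The medium one, about 30 px across, fits the 52 mm cap. I'll confirm it in an enlarged crop, along with the nest.

Run:
```python
from h import *
f=cv2.imread("pics/top1.png")
cv2.imwrite("pics/c1.png",cv2.resize(f[135:285,130:330],None,fx=4,fy=4,interpolation=cv2.INTER_CUBIC))
cv2.imwrite("pics/c2.png",cv2.resize(f[165:325,335:475],None,fx=3.5,fy=3.5,interpolation=cv2.INTER_CUBIC))
```

```text
(no output)
```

View pics/c1.png

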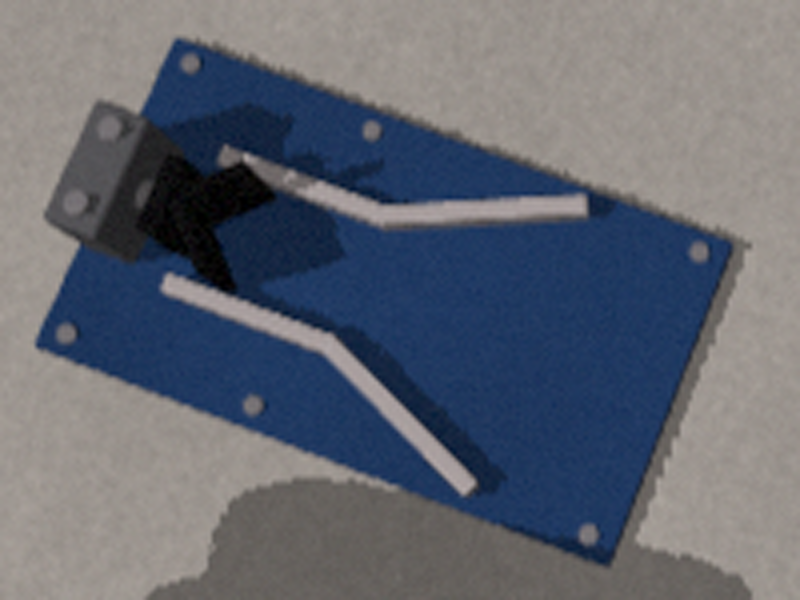

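View pics/c2.png

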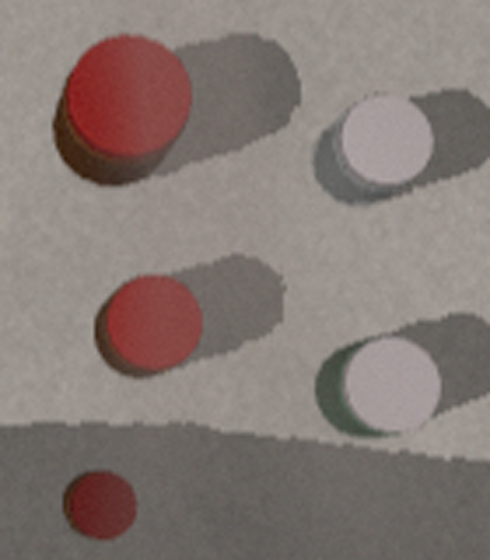

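The crop shows three red-capped amber cells: large at crop (128,95), medium at (153,323), small at (100,505). The medium cap is about 28 px across, the same as the jars, so it is the one meant. Plate corners in the nest crop: (178,38), (735,243), (610,566), (38,347).

```bash
cat >> h.py <<'E'
from scipy.spatial.transform import Rotation as Rot
def tool():
    o=ctrl.get_obs(); return o,np.array(o["ee_pos"]),Rot.from_rotvec(o["orientation"]).as_matrix()
E
python3 - <<'E'
from h import *
d=load("pics/top1.png")
cc=lambda x,y,s,ox,oy:((x+.5)/s-.5+ox,(y+.5)/s-.5+oy)
P=[ray(d,*cc(x,y,4,130,135),12) for x,y in((178,38),(735,243),(610,566),(38,347))]
P=np.array(P);print(P.round(1)); c=P.mean(0)
print("sides",[np.linalg.norm(P[i]-P[i-1]).round(1) for i in range(4)])
ex=(P[0]+P[3]-P[1]-P[2])/2; ex/=np.linalg.norm(ex); ex[2]=0
# template fit
ey=np.array([-ex[1],ex[0],0])
print("c",c.round(1),"ex",ex.round(3),"yaw",np.degrees(np.arctan2(ex[1],ex[0])))
print("orderproj",[((p-c)@ex,(p-c)@ey) for p in P.round(1)])
for n,x in(("mouth",-110),("throat",12),("home",60)): print(n,(c+x*ex).round(1))
# guide tip checks z=28
for q in((588,205),(470,490),(385,218),(330,342)):
    g=ray(d,*cc(*q,4,130,135),28)-c; print("guide",(g@ex).round(1),(g@ey).round(1))
for n,q,z in(("cell",(153,323),72),("jarW",(387,139),72),("jarG",(393,385),72),("big",(128,95),100),("small",(100,505),50)):
    print(n,ray(d,*cc(*q,3.5,335,165),z).round(1))
r=ray(d,*cc(204,323,3.5,335,165),72)-ray(d,*cc(102,323,3.5,335,165),72);print("capdia",np.linalg.norm(r))
o,p,R=tool();print(R.round(3))
E
```

```text
[[697.3 260.   12. ]
 [621.9 -49.1  12. ]
 [448.7  -6.9  12. ]
 [523.6 301.5  12. ]]
sides [np.float64(178.5), np.float64(318.2), np.float64(178.3), np.float64(317.3)]
c [572.9 126.4  12. ] ex [0.236 0.972 0.   ] yaw 76.32689801582849
orderproj [(np.float64(159.23983571983544), np.float64(-89.30520961538353)), (np.float64(-158.92353582817162), np.float64(-89.1077122615028)), (np.float64(-158.8608408845944), np.float64(89.15915529762621)), (np.float64(158.50417751552777), np.float64(89.2820206308085))]
mouth [546.9  19.5  12. ]
throat [575.7 138.   12. ]
home [587.1 184.7  12. ]
guide -82.2 -77.9
guide -80.9 79.3
guide 13.1 -34.6
guide 14.1 35.0
cell [ 504.3 -188.3   72. ]
jarW [ 622.  -308.1   72. ]
jarG [ 486.8 -320.1   72. ]
big [ 622.7 -159.9  100. ]
small [ 404.5 -171.6   50. ]
capdia 55.523476714135874
[[-0.953  0.304 -0.   ]
 [ 0.304  0.953 -0.001]
 [ 0.    -0.001 -1.   ]]
```

Request:
{"method": "arm_command", "body": {"series": [{"linear": [0,0,0],"turn": 0.15},{"linear": [0,0,0],"turn": 0.15},{"linear": [0,0,0],"turn": 0.15},{"linear": [0,0,0],"turn": 0.15},{"linear": [0,0,0],"turn": 0.15},{"linear": [0,0,0],"turn": 0.15},{"linear": [0,0,0],"turn": 0.15},{"linear": [0,0,0],"turn": 0.15},{"linear": [0,0,0],"turn": 0.15},{"linear": [0,0,0],"turn": 0.15}], "jaw": 1}}

```text
t: 1.1
ee_pos: [189.8, 595.1, 220.3]
orientation: [2.475, 1.934, -0.001]
ft_force: [1.1, -0.0, 0.2]
width: 87.8
grasp_force: 0.0
```

Request:
{"method": "arm_command", "body": {"series": [{"linear": [0,0,0],"turn": 0.15},{"linear": [0,0,0],"turn": 0.15},{"linear": [0,0,0],"turn": 0.15},{"linear": [0,0,0],"turn": 0}]}}

```text
t: 1.5
ee_pos: [189.9, 595.1, 220.3]
orientation: [2.841, 1.34, -0.001]
ft_force: [0.2, 0.0, 0.3]
width: 87.7
grasp_force: 0.0
```

```bash
cat >> h.py <<'E'
def delta(tgt,yawdeg=None):
    o,p,R=tool(); yaw=np.arctan2(R[1,0],R[0,0]); L=R.T@(np.array(tgt)-p)
    print("t",round(o["t"],2),"pos",p.round(1),"yaw",np.degrees(yaw).round(2),"tilt",np.degrees(np.arccos(-R[2,2])).round(2),"linear mm",L.round(1),"norm",np.linalg.norm(L).round(0), "turn" , None if yawdeg is None else (yaw-np.radians(yawdeg)).round(4),"F",o["ft_force"].round(2),"w",round(o["width"],1),"g",round(o["grasp_force"],1))
E
python3 -c "
from h import *
delta([504,-188,180])"
```

```text
t 1.5 pos [189.9 595.1 220.3] yaw 50.5 tilt 0.05 linear mm [-404.5  740.5   40.9] norm 845.0 turn None F [0.24 0.01 0.31] w 87.7 g 0.0
```

Request:
{"method": "arm_command", "body": {"series": [{"linear": [-0.02,0.037,0],"turn": 0},{"linear": [-0.02,0.037,0],"turn": 0},{"linear": [-0.02,0.037,0],"turn": 0},{"linear": [-0.02,0.037,0],"turn": 0},{"linear": [-0.02,0.037,0],"turn": 0},{"linear": [-0.02,0.037,0],"turn": 0},{"linear": [-0.02,0.037,0],"turn": 0},{"linear": [-0.02,0.037,0],"turn": 0},{"linear": [-0.02,0.037,0],"turn": 0},{"linear": [-0.02,0.037,0],"turn": 0}]}}

```text
t: 2.5
ee_pos: [349.0, 204.4, 220.9]
orientation: [2.837, 1.349, 0.001]
ft_force: [1.0, 0.1, 0.5]
width: 87.7
grasp_force: 0.0
```

Request:
{"method": "arm_command", "body": {"series": [{"linear": [-0.02,0.037,0],"turn": 0},{"linear": [-0.02,0.037,0],"turn": 0},{"linear": [-0.02,0.037,0],"turn": 0},{"linear": [-0.02,0.037,0],"turn": 0},{"linear": [-0.02,0.037,0.01],"turn": 0},{"linear": [-0.02,0.037,0.01],"turn": 0},{"linear": [-0.02,0.037,0.01],"turn": 0},{"linear": [-0.02,0.037,0.01],"turn": 0},{"linear": [-0.02,0.037,0],"turn": 0},{"linear": [0,0,0],"turn": 0}]}}

```text
t: 3.5
ee_pos: [493.6, -148.4, 180.6]
orientation: [2.839, 1.342, 0.001]
ft_force: [0.2, 0.7, 0.0]
width: 87.6
grasp_force: 0.0
```

```bash
python3 -c "
from h import *
delta([504.3,-188.3,110])
d=snap('top','pics/top2.png');e=snap('scene','pics/scene2.png')
f=cv2.resize(e['frame'][130:260,200:380],None,fx=4,fy=4);cv2.imwrite('pics/c3.png',f)
print(proj(e,[[504.3,-188.3,0],[504.3,-188.3,72],[504.3,-188.3,36]]).round(1))"
```

```text
t 3.5 pos [ 493.6 -148.4  180.6] yaw 50.61 tilt 0.11 linear mm [-24.   33.5  70.6] norm 82.0 turn None F [0.18 0.68 0.03] w 87.6 g 0.0
[[305.6 185.7]
 [304.7 159. ]
 [305.2 172.7]]
```

View pics/c3.png

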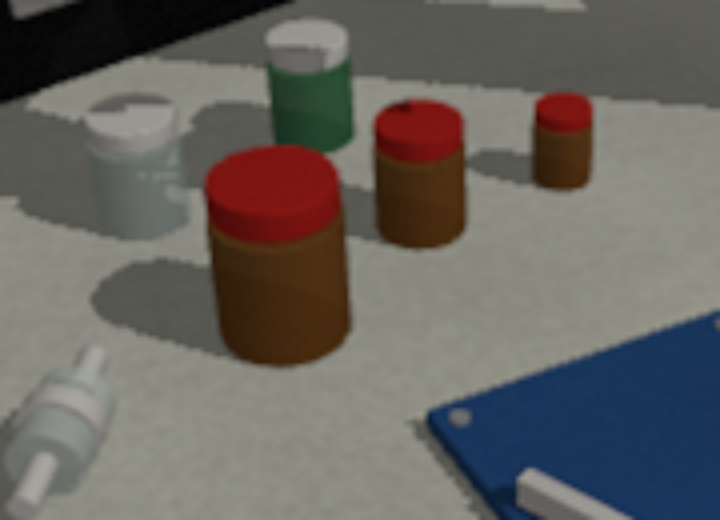

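The scene crop shows the medium cell with its cap-top centre at about pixel (305,159), where my estimate projects, so the position is confirmed. Descending.

Request:
{"method": "arm_command", "body": {"series": [{"linear": [-0.012,0.017,0],"turn": 0},{"linear": [-0.012,0.0165,0.02],"turn": 0},{"linear": [0,0,0.025],"turn": 0},{"linear": [0,0,0.02],"turn": 0},{"linear": [0,0,0],"turn": 0}]}}

```text
t: 4.1
ee_pos: [500.0, -182.2, 113.7]
orientation: [-2.835, -1.345, 0.006]
ft_force: [-0.0, 1.7, -0.1]
width: 87.9
grasp_force: 0.0
```

```bash
python3 -c "
from h import *
delta([504.3,-188.3,40])"
```

```text
t 4.1 pos [ 500.  -182.2  113.7] yaw 50.76 tilt 0.31 linear mm [-1.9  7.6 73.6] norm 74.0 turn None F [-0.02  1.72 -0.06] w 87.9 g 0.0
```

Request:
{"method": "arm_command", "body": {"series": [{"linear": [-0.002,0.0075,0],"turn": 0},{"linear": [0,0,0],"turn": 0},{"linear": [0,0,0.015],"turn": 0},{"linear": [0,0,0.015],"turn": 0},{"linear": [0,0,0.015],"turn": 0},{"linear": [0,0,0.015],"turn": 0},{"linear": [0,0,0.012],"turn": 0},{"linear": [0,0,0],"turn": 0},{"linear": [0,0,0],"turn": 0}]}}

```text
t: 5.0
ee_pos: [507.0, -190.7, 43.9]
orientation: [-2.84, -1.342, 0.0]
ft_force: [-0.4, -0.8, 0.3]
width: 87.8
grasp_force: 0.0
```

```bash
python3 -c "
from h import *
delta([504.3,-188.3,40])"
```

```text
t 5.0 pos [ 507.  -190.7   43.9] yaw 50.59 tilt 0.01 linear mm [ 0.1 -3.6  3.9] norm 5.0 turn None F [-0.45 -0.82  0.35] w 87.8 g 0.0
```

Request:
{"method": "arm_command", "body": {"series": [{"linear": [0,-0.0035,0.004],"turn": 0},{"linear": [0,0,0],"turn": 0},{"linear": [0,0,0],"turn": 0}]}}

```text
t: 5.3
ee_pos: [504.2, -188.4, 40.0]
orientation: [2.84, 1.342, 0.0]
ft_force: [0.2, 0.3, 0.2]
width: 87.6
grasp_force: 0.0
```

Request:
{"method": "arm_command", "body": {"series": [{"linear": [0,0,0],"turn": 0},{"linear": [0,0,0],"turn": 0},{"linear": [0,0,0],"turn": 0},{"linear": [0,0,0],"turn": 0},{"linear": [0,0,0],"turn": 0},{"linear": [0,0,0],"turn": 0},{"linear": [0,0,0],"turn": 0},{"linear": [0,0,0],"turn": 0}], "jaw": -1}}

```text
t: 6.1
ee_pos: [504.3, -188.5, 39.9]
orientation: [2.84, 1.342, 0.0]
ft_force: [1.5, -0.1, 0.2]
width: 53.5
grasp_force: 30.0
```

Request:
{"method": "arm_command", "body": {"series": [{"linear": [0,0,-0.01],"turn": 0},{"linear": [0,0,-0.015],"turn": 0},{"linear": [0,0,-0.02],"turn": 0},{"linear": [0,0,-0.02],"turn": 0},{"linear": [0,0,-0.01],"turn": 0},{"linear": [0,0,0],"turn": -0.11},{"linear": [0,0,0],"turn": -0.11},{"linear": [0,0,0],"turn": -0.11},{"linear": [0,0,0],"turn": -0.11},{"linear": [0,0,0],"turn": 0}]}}

```text
t: 7.1
ee_pos: [504.0, -188.3, 115.1]
orientation: [-2.478, -1.931, 0.0]
ft_force: [0.7, -0.9, -2.5]
width: 53.2
grasp_force: 30.0
```

```bash
python3 -c "
from h import *
delta([546.9,19.5,115],76.33)"
```

```text
t 7.1 pos [ 504.  -188.3  115.1] yaw 75.85 tilt 0.0 linear mm [ 2.12e+02 -9.20e+00  1.00e-01] norm 212.0 turn -0.0084 F [ 0.67 -0.92 -2.51] w 53.2 g 30.0
```

Request:
{"method": "arm_command", "body": {"series": [{"linear": [0.015,-0.001,0],"turn": -0.008},{"linear": [0.03,-0.001,0],"turn": 0},{"linear": [0.035,-0.001,0],"turn": 0},{"linear": [0.035,-0.001,0],"turn": 0},{"linear": [0.035,-0.001,0],"turn": 0},{"linear": [0.03,-0.001,0],"turn": 0},{"linear": [0.02,-0.001,0],"turn": 0},{"linear": [0.012,0,0],"turn": 0},{"linear": [0,0,0],"turn": 0},{"linear": [0,0,0],"turn": 0}]}}

```text
t: 8.1
ee_pos: [547.6, 19.0, 114.7]
orientation: [-2.472, -1.939, 0.001]
ft_force: [0.2, -0.2, -3.4]
width: 53.2
grasp_force: 30.0
```

```bash
python3 -c "
from h import *
delta([546.9,19.5,52.5],76.33)
d=snap('top','pics/top3.png');e=snap('scene','pics/scene3.png')
cv2.imwrite('pics/c4.png',cv2.resize(e['frame'][150:370,250:520],None,fx=2.9,fy=2.7))"
```

```text
t 8.1 pos [547.6  19.  114.7] yaw 76.23 tilt 0.02 linear mm [ 0.3 -0.8 62.2] norm 62.0 turn -0.0017 F [ 0.2  -0.23 -3.43] w 53.2 g 30.0
```

View pics/c4.png

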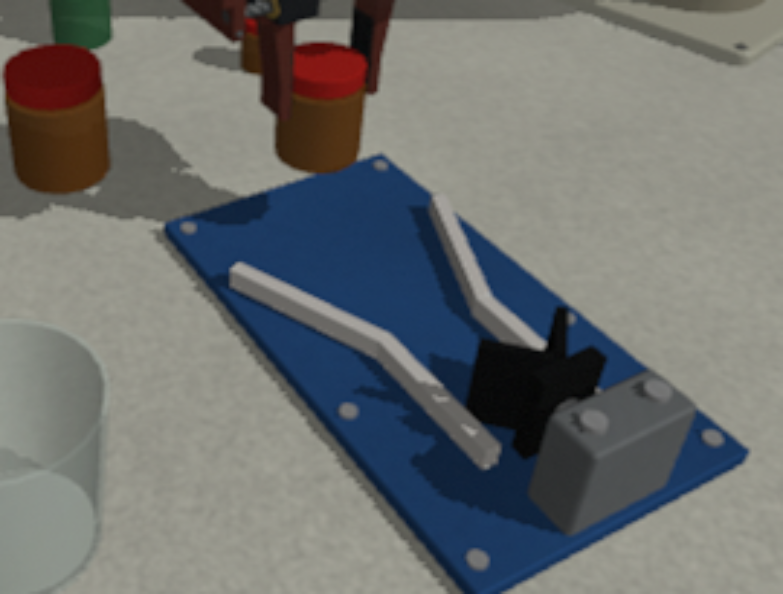

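The cell hangs upright over the mouth, centred above the bare end of the plate. Lowering, slowing down near contact.

Request:
{"method": "arm_command", "body": {"series": [{"linear": [0,-0.001,0.01],"turn": 0},{"linear": [0,0,0.015],"turn": 0},{"linear": [0,0,0.015],"turn": 0},{"linear": [0,0,0.01],"turn": 0},{"linear": [0,0,0.006],"turn": 0},{"linear": [0,0,0.002],"turn": 0},{"linear": [0,0,0],"turn": 0},{"linear": [0,0,0],"turn": 0}]}}

```text
t: 9.0
ee_pos: [547.3, 19.4, 57.2]
orientation: [2.471, 1.939, 0.001]
ft_force: [-0.0, 0.2, -2.5]
width: 53.4
grasp_force: 30.0
```

Request:
{"method": "arm_command", "body": {"series": [{"linear": [0,0,0.001],"turn": 0},{"linear": [0,0,0.001],"turn": 0},{"linear": [0,0,0],"turn": 0}]}}

```text
t: 9.3
ee_pos: [546.9, 19.4, 54.9]
orientation: [2.471, 1.939, 0.0]
ft_force: [-0.3, -0.3, -2.3]
width: 52.9
grasp_force: 30.0
```

Request:
{"method": "arm_command", "body": {"series": [{"linear": [0,0,0.001],"turn": 0},{"linear": [0,0,0.001],"turn": 0},{"linear": [0,0,0],"turn": 0},{"linear": [0,0,0],"turn": 0}]}}

```text
t: 9.7
ee_pos: [546.9, 19.4, 52.7]
orientation: [-2.471, -1.939, 0.0]
ft_force: [-0.1, 0.1, -1.9]
width: 53.2
grasp_force: 30.0
```

Request:
{"method": "arm_command", "body": {"series": [{"linear": [0,0,0.0005],"turn": 0},{"linear": [0,0,0],"turn": 0}]}}

```text
t: 9.9
ee_pos: [546.9, 19.4, 52.2]
orientation: [-2.471, -1.939, 0.0]
ft_force: [0.1, -0.3, -2.5]
width: 53.5
grasp_force: 30.0
```

Request:
{"method": "arm_command", "body": {"series": [{"linear": [0,0,0.0005],"turn": 0},{"linear": [0,0,0],"turn": 0},{"linear": [0,0,0],"turn": 0}]}}

```text
t: 10.2
ee_pos: [547.0, 19.4, 51.9]
orientation: [2.471, 1.939, 0.0]
ft_force: [-0.9, -0.3, -2.0]
width: 53.3
grasp_force: 30.0
```

Request:
{"method": "arm_command", "body": {"series": [{"linear": [0,0,0.0004],"turn": 0},{"linear": [0,0,0],"turn": 0},{"linear": [0,0,0],"turn": 0}]}}

```text
t: 10.5
ee_pos: [547.0, 19.4, 51.8]
orientation: [2.471, 1.939, 0.0]
ft_force: [-1.3, 0.0, 5.5]
width: 53.4
grasp_force: 30.0
```

Contact felt. Letting go and lifting.

Request:
{"method": "arm_command", "body": {"series": [{"linear": [0,0,0],"turn": 0},{"linear": [0,0,0],"turn": 0},{"linear": [0,0,0],"turn": 0},{"linear": [0,0,0],"turn": 0},{"linear": [0,0,0],"turn": 0},{"linear": [0,0,0],"turn": 0}], "jaw": 1}}

```text
t: 11.1
ee_pos: [546.9, 19.4, 51.3]
orientation: [-2.471, -1.94, 0.0]
ft_force: [0.7, 0.4, 1.4]
width: 87.7
grasp_force: 0.0
```

Request:
{"method": "arm_command", "body": {"series": [{"linear": [0,0,-0.01],"turn": 0},{"linear": [0,0,-0.015],"turn": 0},{"linear": [0,0,-0.02],"turn": 0},{"linear": [0,0,-0.02],"turn": 0},{"linear": [0,0,-0.01],"turn": 0},{"linear": [0,0,0],"turn": 0},{"linear": [0,0,0],"turn": 0}]}}

```text
t: 11.8
ee_pos: [546.8, 19.4, 126.5]
orientation: [2.471, 1.939, 0.0]
ft_force: [0.2, -0.5, -0.4]
width: 88.0
grasp_force: 0.0
```

```bash
python3 -c "
from h import *
c=np.array([572.9,126.4,0]);ex=np.array([np.cos(np.radians(76.33)),np.sin(np.radians(76.33)),0])
t=c-165*ex;t[2]=42
delta(t,76.33);print(t)"
```

```text
t 11.8 pos [546.8  19.4 126.5] yaw 76.25 tilt 0.02 linear mm [-54.8   0.1  84.5] norm 101.0 turn -0.0014 F [ 0.23 -0.47 -0.42] w 88.0 g 0.0
[533.90564707 -33.92604417  42.        ]
```

Request:
{"method": "arm_command", "body": {"series": [{"linear": [-0.015,0,0],"turn": 0},{"linear": [-0.025,0,0],"turn": 0},{"linear": [-0.02,0,0],"turn": 0},{"linear": [0,0,0],"turn": 0},{"linear": [0,0,0],"turn": 0},{"linear": [0,0,0],"turn": 0},{"linear": [0,0,0],"turn": 0},{"linear": [0,0,0],"turn": 0}], "jaw": -1}}

```text
t: 12.6
ee_pos: [532.7, -38.4, 126.3]
orientation: [-2.47, -1.941, 0.0]
ft_force: [-0.3, -0.5, -0.3]
width: 27.5
grasp_force: 0.0
```

Request:
{"method": "arm_command", "body": {"series": [{"linear": [0,0,0],"turn": 0},{"linear": [0,0,0.015],"turn": 0},{"linear": [0,0,0.02],"turn": 0},{"linear": [0,0,0.02],"turn": 0},{"linear": [0,0,0.02],"turn": 0},{"linear": [0,0,0.012],"turn": 0},{"linear": [0,0,0],"turn": 0},{"linear": [0,0,0],"turn": 0}]}}

```text
t: 13.4
ee_pos: [532.8, -38.8, 39.6]
orientation: [2.471, 1.94, 0.0]
ft_force: [-0.3, -0.0, -0.2]
width: 0.6
grasp_force: 0.0
```

```bash
cat >> h.py <<'E'
C=np.array([572.9,126.4,0]);EX=np.array([np.cos(np.radians(76.33)),np.sin(np.radians(76.33)),0])
EY=np.array([-EX[1],EX[0],0])
def nest():
    o,p,R=tool(); print("t",round(o["t"],2),"nest x,y",((p-C)@EX).round(1),((p-C)@EY).round(1),"z",p[2].round(1),"Fx,Fy",(o["ft_force"]@EX).round(2),(o["ft_force"]@EY).round(2),"w",round(o["width"],1))
E
python3 -c "
from h import *
nest();d=snap('top','pics/top4.png');e=snap('scene','pics/scene4.png')
a=cv2.resize(d['frame'][130:290,130:340],(420,320));b=cv2.resize(e['frame'][150:370,270:520],(375,330))[:320]
cv2.imwrite('pics/c5.png',np.hstack([a,b]))"
```

```text
t 13.4 nest x,y -170.0 -0.1 z 39.6 Fx,Fy -0.06 0.25 w 0.6
```

View pics/c5.png

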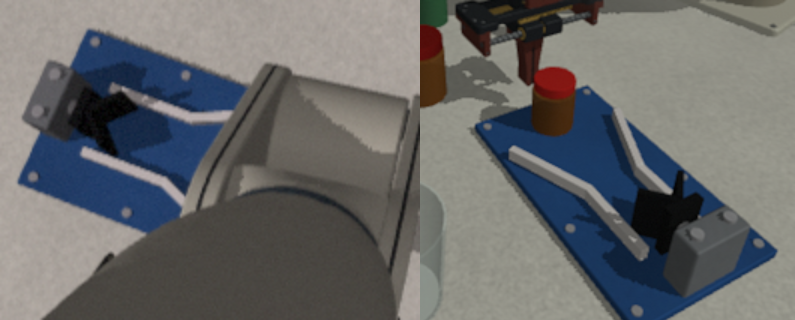

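The cell stands upright in the mouth, with the shut fingers behind it. Start pushing.

Request:
{"method": "arm_command", "body": {"series": [{"linear": [0.006,0,0],"turn": 0},{"linear": [0.006,0,0],"turn": 0},{"linear": [0.003,0,0],"turn": 0},{"linear": [0.002,0,0],"turn": 0},{"linear": [0.002,0,0],"turn": 0},{"linear": [0.002,0,0],"turn": 0},{"linear": [0.002,0,0],"turn": 0},{"linear": [0.002,0,0],"turn": 0},{"linear": [0.003,0,0],"turn": 0},{"linear": [0.003,0,0],"turn": 0}]}}

```text
t: 14.5
ee_pos: [540.0, -8.7, 39.4]
orientation: [2.472, 1.939, -0.0]
ft_force: [-0.6, -1.9, 1.4]
width: 0.6
grasp_force: 1.0
```

Request:
{"method": "arm_command", "body": {"series": [{"linear": [0.004,0,0],"turn": 0},{"linear": [0.004,0,0],"turn": 0},{"linear": [0.004,0,0],"turn": 0},{"linear": [0.004,0,0],"turn": 0},{"linear": [0.004,0,0],"turn": 0},{"linear": [0.004,0,0],"turn": 0},{"linear": [0.004,0,0],"turn": 0},{"linear": [0.004,0,0],"turn": 0},{"linear": [0.004,0,0],"turn": 0},{"linear": [0.004,0,0],"turn": 0}]}}

```text
t: 15.5
ee_pos: [549.6, 30.4, 39.4]
orientation: [-2.471, -1.939, 0.0]
ft_force: [-0.5, -1.4, 1.2]
width: 0.7
grasp_force: 1.0
```

```bash
python3 -c "
from h import *
nest();e=snap('scene','pics/scene5.png')
cv2.imwrite('pics/c6.png',cv2.resize(e['frame'][170:370,270:520],None,fx=2,fy=2))"
```

```text
t 15.5 nest x,y -98.8 -0.0 z 39.4 Fx,Fy -1.48 0.15 w 0.7
```

View pics/c6.png

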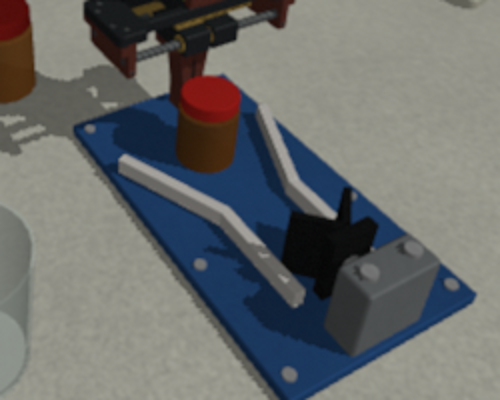

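The cell slides upright and central ahead of the fingers. Continuing.

Request:
{"method": "arm_command", "body": {"series": [{"linear": [0.004,0,0],"turn": 0},{"linear": [0.004,0,0],"turn": 0},{"linear": [0.004,0,0],"turn": 0},{"linear": [0.004,0,0],"turn": 0},{"linear": [0.004,0,0],"turn": 0},{"linear": [0.004,0,0],"turn": 0},{"linear": [0.004,0,0],"turn": 0},{"linear": [0.004,0,0],"turn": 0},{"linear": [0.004,0,0],"turn": 0},{"linear": [0.004,0,0],"turn": 0}]}}

```text
t: 16.55
ee_pos: [559.1, 69.2, 39.4]
orientation: [-2.471, -1.94, 0.0]
ft_force: [-0.1, -1.7, -0.1]
width: 0.3
grasp_force: 1.1
```

Request:
{"method": "arm_command", "body": {"series": [{"linear": [0.004,0,0],"turn": 0},{"linear": [0.004,0,0],"turn": 0},{"linear": [0.004,0,0],"turn": 0},{"linear": [0.004,0,0],"turn": 0},{"linear": [0.004,0,0],"turn": 0},{"linear": [0.004,0,0],"turn": 0},{"linear": [0.004,0,0],"turn": 0},{"linear": [0.004,0,0],"turn": 0},{"linear": [0.004,0,0],"turn": 0},{"linear": [0.002,0,0],"turn": 0}]}}

```text
t: 17.55
ee_pos: [568.2, 106.3, 39.4]
orientation: [2.471, 1.94, 0.0]
ft_force: [0.1, -3.3, 1.1]
width: 0.1
grasp_force: 1.1
```

```bash
python3 -c "
from h import *
nest()"
```

```text
t 17.55 nest x,y -20.7 -0.2 z 39.4 Fx,Fy -3.16 -0.83 w 0.1
```

Request:
{"method": "arm_command", "body": {"series": [{"linear": [0.002,0,0],"turn": 0},{"linear": [0.002,0,0],"turn": 0},{"linear": [0.002,0,0],"turn": 0},{"linear": [0.002,0,0],"turn": 0},{"linear": [0.002,0,0],"turn": 0},{"linear": [0.002,0,0],"turn": 0},{"linear": [0.002,0,0],"turn": 0},{"linear": [0.002,0,0],"turn": 0},{"linear": [0.001,0,0],"turn": 0},{"linear": [0.001,0,0],"turn": 0}]}}

```text
t: 18.55
ee_pos: [572.3, 123.4, 39.4]
orientation: [2.471, 1.94, -0.0]
ft_force: [-0.8, -2.7, 0.0]
width: 0.9
grasp_force: 1.1
```

Request:
{"method": "arm_command", "body": {"series": [{"linear": [0.001,0,0],"turn": 0},{"linear": [0.001,0,0],"turn": 0},{"linear": [0.001,0,0],"turn": 0},{"linear": [0.001,0,0],"turn": 0},{"linear": [0.001,0,0],"turn": 0}]}}

```text
t: 19.05
ee_pos: [573.6, 128.3, 39.4]
orientation: [2.471, 1.939, 0.0]
ft_force: [-0.1, -1.5, 0.8]
width: 0.5
grasp_force: 1.1
```

Request:
{"method": "arm_command", "body": {"series": [{"linear": [0.001,0,0],"turn": 0},{"linear": [0.001,0,0],"turn": 0},{"linear": [0.001,0,0],"turn": 0},{"linear": [0.001,0,0],"turn": 0},{"linear": [0.001,0,0],"turn": 0}]}}

```text
t: 19.55
ee_pos: [574.7, 133.1, 39.4]
orientation: [-2.471, -1.94, 0.0]
ft_force: [-0.8, -2.2, 1.1]
width: 0.5
grasp_force: 1.1
```

```bash
python3 -c "
from h import *
nest()"
```

```text
t 19.55 nest x,y 6.9 -0.2 z 39.4 Fx,Fy -2.31 0.31 w 0.5
```

Request:
{"method": "arm_command", "body": {"series": [{"linear": [0.001,0,0],"turn": 0},{"linear": [0.001,0,0],"turn": 0},{"linear": [0.001,0,0],"turn": 0},{"linear": [0.001,0,0],"turn": 0}]}}

```text
t: 19.95
ee_pos: [575.7, 137.0, 39.4]
orientation: [2.471, 1.94, -0.0]
ft_force: [-0.7, -1.9, 0.6]
width: 0.1
grasp_force: 1.1
```

Request:
{"method": "arm_command", "body": {"series": [{"linear": [0.001,0,0],"turn": 0},{"linear": [0.001,0,0],"turn": 0},{"linear": [0.001,0,0],"turn": 0},{"linear": [0.001,0,0],"turn": 0}]}}

```text
t: 20.35
ee_pos: [576.6, 140.8, 39.4]
orientation: [-2.471, -1.939, 0.0]
ft_force: [-0.7, -2.6, 2.0]
width: 0.6
grasp_force: 1.1
```

Request:
{"method": "arm_command", "body": {"series": [{"linear": [0.001,0,0],"turn": 0},{"linear": [0.001,0,0],"turn": 0},{"linear": [0.001,0,0],"turn": 0},{"linear": [0.001,0,0],"turn": 0}]}}

```text
t: 20.75
ee_pos: [577.6, 144.8, 39.4]
orientation: [-2.471, -1.94, 0.0]
ft_force: [-0.4, -1.7, 1.1]
width: 0.4
grasp_force: 1.1
```

Request:
{"method": "arm_command", "body": {"series": [{"linear": [0.001,0,0],"turn": 0},{"linear": [0.001,0,0],"turn": 0},{"linear": [0.001,0,0],"turn": 0},{"linear": [0.001,0,0],"turn": 0}]}}

```text
t: 21.15
ee_pos: [578.3, 148.5, 39.4]
orientation: [-2.471, -1.94, 0.001]
ft_force: [-1.7, -6.7, 3.6]
width: 0.4
grasp_force: 3.2
```

The V head has been met at about 7 N. Pressing on.

Request:
{"method": "arm_command", "body": {"series": [{"linear": [0.001,0,0],"turn": 0},{"linear": [0.001,0,0],"turn": 0},{"linear": [0.001,0,0],"turn": 0},{"linear": [0.001,0,0],"turn": 0}]}}

```text
t: 21.55
ee_pos: [578.1, 150.9, 39.4]
orientation: [-2.471, -1.94, 0.006]
ft_force: [-5.0, -11.9, 7.2]
width: 0.3
grasp_force: 5.7
```

Request:
{"method": "arm_command", "body": {"series": [{"linear": [0.001,0,0],"turn": 0},{"linear": [0.001,0,0],"turn": 0}]}}

```text
t: 21.75
ee_pos: [578.4, 152.7, 39.4]
orientation: [-2.471, -1.94, 0.007]
ft_force: [-4.7, -12.7, 7.4]
width: 0.4
grasp_force: 6.0
```

Request:
{"method": "arm_command", "body": {"series": [{"linear": [0.0005,0,0],"turn": 0},{"linear": [0.0005,0,0],"turn": 0}]}}

```text
t: 21.95
ee_pos: [578.6, 153.7, 39.4]
orientation: [-2.471, -1.94, 0.007]
ft_force: [-5.0, -9.7, 7.2]
width: 0.4
grasp_force: 5.8
```

The force is higher than expected, with an upward part. I'll look before going on.

```bash
python3 -c "
from h import *
nest();d=snap('top','pics/top7.png');e=snap('scene','pics/scene7.png')
print(ctrl.get_obs()['moment'].round(2))
a=cv2.resize(d['frame'][120:250,120:250],(390,390));b=cv2.resize(e['frame'][200:330,370:500],(390,390),interpolation=cv2.INTER_CUBIC)
cv2.imwrite('pics/c7.png',np.hstack([a,b]))"
```

```text
t 21.95 nest x,y 27.9 0.9 z 39.4 Fx,Fy -10.57 2.55 w 0.4
[-1.68  0.8  -0.03]
```

View pics/c7.png

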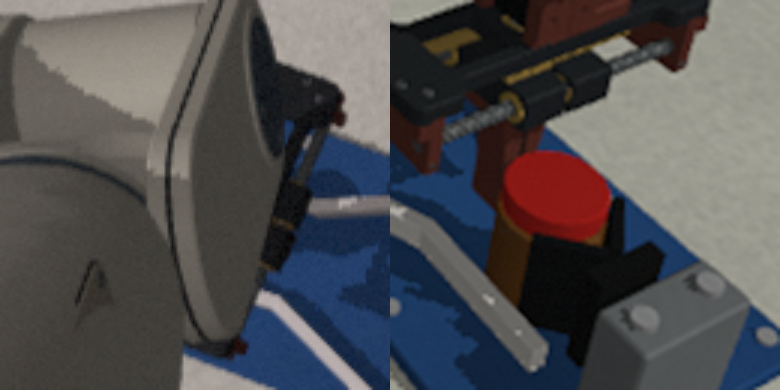

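The cell is upright in the V. The V is centring it slightly sideways against the fingers, so I'll relieve that while pressing on.

Request:
{"method": "arm_command", "body": {"series": [{"linear": [0.0005,-0.0003,-0.0002],"turn": 0},{"linear": [0.0005,-0.0003,-0.0002],"turn": 0}]}}

```text
t: 22.25
ee_pos: [578.3, 155.2, 39.4]
orientation: [-2.471, -1.939, 0.006]
ft_force: [-3.2, -8.0, 2.5]
width: 0.3
grasp_force: 4.0
```

Request:
{"method": "arm_command", "body": {"series": [{"linear": [0.0005,-0.0003,-0.0002],"turn": 0},{"linear": [0.0005,-0.0001,-0.0002],"turn": 0}]}}

```text
t: 22.45
ee_pos: [578.1, 156.4, 39.6]
orientation: [-2.471, -1.939, 0.006]
ft_force: [-3.3, -7.4, -0.9]
width: 0.3
grasp_force: 3.6
```

```bash
python3 -c "
from h import *
nest()"
```

```text
t 22.45 nest x,y 30.4 2.0 z 39.6 Fx,Fy -7.99 1.46 w 0.3
```

Request:
{"method": "arm_command", "body": {"series": [{"linear": [0.0005,-0.0001,0],"turn": 0},{"linear": [0.0005,-0.0001,0],"turn": 0}]}}

```text
t: 22.65
ee_pos: [578.4, 157.5, 39.5]
orientation: [-2.471, -1.939, 0.005]
ft_force: [-2.1, -7.3, -0.5]
width: 0.6
grasp_force: 3.7
```

Request:
{"method": "arm_command", "body": {"series": [{"linear": [0.0005,-0.0001,0],"turn": 0},{"linear": [0.0005,-0.0001,0],"turn": 0}]}}

```text
t: 22.85
ee_pos: [578.6, 158.5, 39.6]
orientation: [-2.471, -1.94, 0.005]
ft_force: [-1.4, -7.5, 0.3]
width: 0.2
grasp_force: 3.7
```

```bash
python3 -c "
from h import *
nest()"
```

```text
t 22.85 nest x,y 32.6 2.0 z 39.6 Fx,Fy -7.61 -0.37 w 0.2
```

Request:
{"method": "arm_command", "body": {"series": [{"linear": [0.0005,0,0],"turn": 0},{"linear": [0.0005,0,0],"turn": 0}]}}

```text
t: 23.05
ee_pos: [578.8, 159.4, 39.6]
orientation: [-2.471, -1.94, 0.005]
ft_force: [-1.6, -8.0, -0.1]
width: 0.4
grasp_force: 3.8
```

Request:
{"method": "arm_command", "body": {"series": [{"linear": [0.0005,0,0],"turn": 0},{"linear": [0.0005,0,0],"turn": 0}]}}

```text
t: 23.25
ee_pos: [578.8, 159.6, 39.6]
orientation: [2.471, 1.94, -0.007]
ft_force: [-1.9, -13.2, 1.0]
width: 0.5
grasp_force: 6.8
```

End stop found. Bring it up to about 16 N.

Request:
{"method": "arm_command", "body": {"series": [{"linear": [0.0003,0,0],"turn": 0},{"linear": [0,0,0],"turn": 0}]}}

```text
t: 23.45
ee_pos: [578.9, 159.6, 39.6]
orientation: [2.471, 1.94, -0.007]
ft_force: [-1.7, -12.8, 1.2]
width: 0.5
grasp_force: 6.5
```

Request:
{"method": "arm_command", "body": {"series": [{"linear": [0.0005,0,0],"turn": 0},{"linear": [0,0,0],"turn": 0}]}}

```text
t: 23.65
ee_pos: [578.8, 159.6, 39.6]
orientation: [2.47, 1.94, -0.008]
ft_force: [-2.9, -14.7, 3.4]
width: 0.5
grasp_force: 7.6
```

Request:
{"method": "arm_command", "body": {"series": [{"linear": [0.0004,0,0],"turn": 0},{"linear": [0,0,0],"turn": 0},{"linear": [0,0,0],"turn": 0}]}}

```text
t: 23.95
ee_pos: [578.8, 159.7, 39.5]
orientation: [2.47, 1.94, -0.009]
ft_force: [-3.0, -15.5, 3.0]
width: 0.3
grasp_force: 8.5
```

```bash
python3 -c "
from h import *
nest()"
```

```text
t 23.95 nest x,y 33.7 2.1 z 39.5 Fx,Fy -15.74 -0.77 w 0.3
```

Request:
{"method": "arm_command", "body": {"series": [{"linear": [0.0002,0,0],"turn": 0},{"linear": [0,0,0],"turn": 0},{"linear": [0,0,0],"turn": 0},{"linear": [0,0,0],"turn": 0},{"linear": [0,0,0],"turn": 0},{"linear": [0,0,0],"turn": 0},{"linear": [0,0,0],"turn": 0},{"linear": [0,0,0],"turn": 0}]}}

```text
t: 24.75
ee_pos: [578.8, 159.7, 39.5]
orientation: [2.47, 1.94, -0.009]
ft_force: [-2.6, -18.9, 3.3]
width: 0.3
grasp_force: 8.9
```

```bash
python3 -c "
from h import *
nest()"
```

```text
t 24.75 nest x,y 33.8 2.1 z 39.5 Fx,Fy -18.96 -1.92 w 0.3
```

Request:
{"method": "arm_command", "body": {"series": [{"linear": [-0.0003,0,0],"turn": 0},{"linear": [0,0,0],"turn": 0},{"linear": [0,0,0],"turn": 0},{"linear": [0,0,0],"turn": 0},{"linear": [0,0,0],"turn": 0},{"linear": [0,0,0],"turn": 0}]}}

```text
t: 25.35
ee_pos: [578.8, 159.7, 39.6]
orientation: [2.47, 1.94, -0.009]
ft_force: [-2.2, -16.3, 3.1]
width: 0.5
grasp_force: 8.3
```

Request:
{"method": "arm_command", "body": {"series": [{"linear": [-0.001,0,0],"turn": 0},{"linear": [-0.001,0,0],"turn": 0},{"linear": [-0.001,0,0],"turn": 0},{"linear": [-0.001,0,0],"turn": 0},{"linear": [-0.002,0,0],"turn": 0},{"linear": [-0.005,0,0],"turn": 0},{"linear": [-0.015,0,0],"turn": 0},{"linear": [-0.025,0,0],"turn": 0},{"linear": [-0.02,0,0],"turn": 0},{"linear": [-0.01,0,0],"turn": 0}]}}

```text
t: 26.35
ee_pos: [560.4, 81.9, 40.2]
orientation: [-2.473, -1.938, 0.001]
ft_force: [-0.2, 0.9, 0.5]
width: 0.1
grasp_force: 0.0
```

Request:
{"method": "arm_command", "body": {"series": [{"linear": [-0.02,0,0],"turn": 0},{"linear": [-0.03,0,-0.01],"turn": 0},{"linear": [-0.03,0,-0.03],"turn": 0},{"linear": [-0.02,0,-0.04],"turn": 0},{"linear": [-0.02,0,-0.04],"turn": 0},{"linear": [-0.03,0,-0.02],"turn": 0},{"linear": [-0.03,0,0],"turn": 0},{"linear": [-0.02,0,0],"turn": 0},{"linear": [0,0,0],"turn": 0}]}}

```text
t: 27.25
ee_pos: [513.2, -112.4, 180.6]
orientation: [2.473, 1.935, 0.001]
ft_force: [0.5, 1.1, 0.0]
width: 0.5
grasp_force: 0.0
```

```bash
python3 -c "
from h import *
nest();d=snap('top','pics/top8.png');e=snap('scene','pics/scene8.png')
a=cv2.resize(d['frame'][120:250,120:250],(390,390));b=cv2.resize(e['frame'][200:330,370:500],(390,390),interpolation=cv2.INTER_CUBIC)
cv2.imwrite('pics/c8.png',np.hstack([a,b]))"
```

```text
t 27.25 nest x,y -246.2 1.6 z 180.6 Fx,Fy 1.16 -0.18 w 0.5
```

View pics/c8.png

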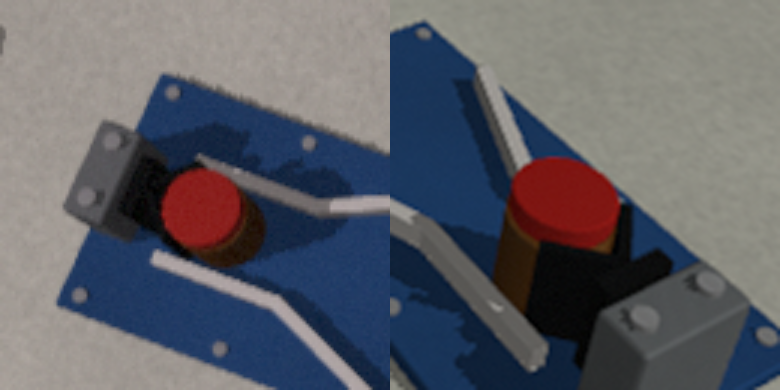

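The cell stands upright and seated in the V, with the head back against its stop and the arm clear. Handing in.

```bash
python3 -c "
from h import *
print(ctrl.close_job())"
```

```text
the job is handed in; nothing more can be done
None
```

I stood the medium red-capped amber cell in the nest mouth, slid it into the V head and pressed it to the end stop. I held it there for about 1.5 s at roughly 16–17 N (highest reading 19 N) and left it upright and untouched; handed in at about 27 s, verdict not shown.

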